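# Offer a lamp arm's hinge leaf up to its bench bracket

## Task

Pull the flat metal hinge leaf straight up out of the pen cup, carry it to the lamp bracket and lower its knuckle between the bracket's two knuckles until the three pin holes lie in one line, with the leaf upright. Finish while still holding it there, steady, in the gripper's grip alone: not resting on or pressed against the bracket, so that a colleague could slide the pin through. Leave the pin, tape roll, screwdriver and multimeter where they lie.

Things in the scene. Friction and masses are not known exactly. Their poses are not given: they have to be found in the camera images.
- leaf: Loose aluminium hinge leaf, 150 mm tall, about 0.16 kg, upright in the cup, knuckle down. Origin: centre of its underside; z up along the leaf, y along the pin hole and the 26 mm width, x across the thickness. Flat bar 10 mm thick (x), 26 mm wide (y), from 24 to 150 mm above the underside; knuckle at the foot (see leaf_eye). Half a turn about z makes no difference.
- leaf_eye (a point): Centre of the leaf's knuckle hole, 13 mm above the leaf's underside. The knuckle is a tube along y, 26 mm outside diameter, 26 mm long, with a 13 mm hole and a flat 13 mm wide below. Axes as the leaf.
- leaf_grip (a point): Middle of the leaf's bar 125 mm above its underside, 25 mm below its top: a good place to pinch across the 10 mm thickness. Axes as the leaf.
- cup: Round upright pen cup of grey plastic, fixed to the bench: 75 mm tall, 54 mm outside and 46 mm inside diameter, inner floor 5 mm above the bench, foot disc of 84 mm diameter and 4 mm height. Origin: centre of its underside. The leaf stands in it with its knuckle on the floor and 80 mm of bar above the rim.
- cup_rim (a point): Centre of the cup's mouth, 75 mm above the bench.
- bracket: Lamp bracket fixed to the bench: white block 75 mm (x, from -29.5 to 45.5) by 110 mm (y) by 20 mm high, with a fixed steel hinge leaf: an upright plate 80 mm wide (y), 6 mm thick, top 62 mm above the bench, its near face 18 mm to +x of the hinge axis, and two tube knuckles on its -x side (see bracket_axis). Origin: underside, straight below the middle of the hinge axis; z up.
- bracket_axis (a point): Middle of the gap, on the hinge axis (along y), 38 mm above the bench: the leaf's hole centre belongs here. Axes as the bracket. Each fixed knuckle: 26 mm outside diameter, 24 mm long, 13 mm hole, top at 51 mm. The gap between them is 32 mm along y, open above: 3 mm to spare each side of the leaf's knuckle. A leaf resting on the block in the gap has its hole 5 mm too low.
- pin: Bystander: loose steel hinge pin, 8 mm in diameter with a flat cross head 26 mm wide, 78 mm long in all, lying on the bench. Origin: underside.
- tape: Bystander: loose roll of tan masking tape lying flat, 90 mm in diameter, 24 mm high. Origin: centre of its underside.
- driver: Bystander: loose screwdriver lying on the bench, under 35 mm high. Origin: underside.
- meter: Bystander: loose orange multimeter lying flat, 75 x 150 x 34 mm. Origin: centre of its underside.
Mind the look-alikes: they are no part of the job. Of the things that look like the cup, take the one that is farthest from the robot's base at the start.

How it is judged:
On the way:
1. the leaf is out of the cup, its knuckle wholly above the rim and held by the fingers alone (z of leaf_eye in the frame of cup_rim above 0.014 m and contact force between the fingers and leaf above 1.5 N and contact force between leaf and cup below 0.2 N and contact force between leaf and bracket below 0.2 N), for 0.1 s.
At the end, for the whole second after the job is handed in: Hole centre within 3 mm of the hinge axis in height and across it, within 5 mm of the gap's middle along it; pin directions within 0.09 rad, leaf upright within 0.15 rad; gripped (over 1.5 N), slower than 20 mm/s, bearing on the bracket with under 1.2 N (x of leaf_eye in the frame of bracket_axis between -0.003 and 0.003 m and z of leaf_eye in the frame of bracket_axis between -0.003 and 0.003 m and y of leaf_eye in the frame of bracket_axis between -0.005 and 0.005 m and angle between the y axis of leaf and the y axis of bracket, either way round below 0.09 rad and angle between leaf's own z axis and vertical below 0.15 rad and contact force between the fingers and leaf above 1.5 N and contact force between leaf and bracket below 1.2 N and linear speed of leaf below 0.02 m/s); the arm keeps its last pose, push and grip.
It fails at once if the hinge pin is shifted by more than 25 mm (distance of pin from where it was at the start of the episode above 0.025 m).
It fails at once if the tape roll is shifted by more than 25 mm (distance of tape from where it was at the start of the episode above 0.025 m).
It fails at once if the screwdriver is shifted by more than 25 mm (distance of driver from where it was at the start of the episode above 0.025 m).
It fails at once if the multimeter is shifted by more than 25 mm (distance of meter from where it was at the start of the episode above 0.025 m).
It also fails if it takes over 54 s, if anything falls off the work surface, if the arm or the gripper's body presses on something with over 40 N, if the wrist force passes 120 N, or if a joint passes its speed limit or range.

## Robot

A 6-joint arm with a two-finger parallel gripper is mounted at the origin on the work surface. World frame = base frame: x ahead of the robot, y to its left, z up, the work surface at z = 0. Lengths are in m, angles in rad, forces in N, time in s.
With the tool pointing down it reaches from about 0.4 to 0.925 m from the base axis. Payload 3.4 kg.
Tool frame: the origin (TCP) lies at the very end of the fingers, on their centre line; the grasp point (between the pads) lies 19 mm behind it (env.hold_point_z is the distance from the TCP to the grasp point, in m); z points along the fingers, y is the line along which they close (so a half turn about z gives the same grasp; the last joint's range is limited). The gripper opens to 85 mm and grips with 20 to 120 N. Pads are 22 mm wide; open, the fingers measure 114 mm over their backs; the gripper's body (76 mm by 85 mm) begins 54 mm behind the grasp point. The pads swing forward as they close: fully open they stand 13 mm farther back than shut.
Start: joints at [1.101, 0.307, 1.506, -0, 1.328, -0.073], TCP at [0.222, 0.531, 0.231] pointing down, gripper open.
Joint ranges: [-3.12, 3.12], [-1.05, 2.28], [0.14, 2.33], [-1.42, 4.57], [0.1, 2.73], [-2.68, 2.68]. Speed limits (rad/s): [2.57, 2.57, 3.14, 3.14, 3.14, 3.14].

## Interface

Orientations are given as a rotation vector (axis times angle).
In Python, from station import env, optics gives the robot as it stands. The module is installed in compiled form; this text tells all that it offers.
- The arm moves only by the tool drive_tool, never from a script. Its argument "series" is a list of rows, each a list of 7 numbers: the finger opening in mm, from 0 to 85.4, then the shift along the tool's x, y, z in units of 25 mm (1.0 is 25 mm), then the turn, a rotation vector about the tool's x, y, z in units of 6 degrees (1.0 is 6 degrees). In form: [[claw, dx, dy, dz, rx, ry, rz], ...]. A call has 1 to 20 rows; each row shifts and turns the commanded pose from where the row before left it, along the tool's axes as they then stand; what a row does not reach is not made up. A row lasts 1/12 s, in which the tool goes at most 41.7 mm and 7.16 degrees, less where a joint would pass 70% of its speed; a pose out of reach is approached as far as the arm can. A call is refused whole if a number of a shift passes 1 or a number of a turn 1, either way. A call with a gripper value outside its range is refused whole. The fingers move at their own pace and stop on an object; the grip force is fixed at half the most. Time passes only in rows, so rows that do not move let the fingers close. It gives the time, the measured TCP pose, the force, the opening and the grip force at its end, in the units of the state.
- env.read_state(): the state, without advancing time (a new reading comes with each control period).
- optics.get_image(name): name is "scene" or "top" or "wrist"; returns a dict with "img" (480x640x3 uint8, red, green, blue), "range_z" (480x640 float32, m along the optical axis (not along the pixel's ray), 0 where there is no reading), "fx", "fy", "cx", "cy" (pixels), "k1" (the pictures are not rectified: a ray, as slopes to the right and down, at radius r is drawn at 1 + k1 r^2 times it, then the intrinsics apply), "extrinsics" (4x4, takes a point from camera to world coordinates); the wrist camera has in their place "tool_from_camera" (4x4, takes a point from camera to tool coordinates, whose origin is the TCP and whose axes are the flange's). Camera axes: x right, y up, looking along -z (the intrinsics and any distortion apply to the point x, -y, -z); pixel columns grow to the right and rows downward; lengths in m; the calibration is good to about 2 mm. A picture is of the moment at which its call begins: read the wrist's pose just before it.
- env.job_done(): hands the job in; it is judged then, once.
The state is a dict: "clock": time; "joint_pos": joint angles; "qd": joint speeds; "tau": joint torques, N m; "position": TCP position; "tcp_rot": TCP orientation; "ft_force": force on the tool from outside, world axes, zero at the start; "ft_torque": the same for the moment, N m; "opening": finger opening in m; "finger_force": force on a finger pad.
Only numpy, scipy, OpenCV 4.12 (cv2) and the standard library are available. Lean on these libraries where they do the work, as an engineer would, in place of code of your own. Each camera call takes 0.05 s, during which the arm holds its last target. There are 200 camera calls.

## Working session

There is one attempt and no reset: what is moved stays moved. The work goes in short steps, Python scripts to look and compute and a tool call to move; the robot and the scene stay as the last step left them, time stands still between calls to the robot, and variables do not carry over. Pictures are saved under pics/ and viewed, at most 10 in all, crops included, and the job is handed in when it is done.

Besides the shell and the picture viewer there is one more tool, called after ">>>" by a JSON object that holds its "method" and its "body". drive_tool: Moves the arm, as the interface text tells. Its arguments: {"type":"object","properties":{"series":{"type":"array"}},"required":["series"]}

```bash
mkdir -p pics; cat > h.py <<'E'
import numpy as np, cv2
from station import env, optics
from scipy.spatial.transform import Rotation as R
def grab(n):
    s=env.read_state(); d=optics.get_image(n)
    if 'extrinsics' in d: T=np.array(d['extrinsics'])
    else:
        W=np.eye(4); W[:3,:3]=R.from_rotvec(s['tcp_rot']).as_matrix(); W[:3,3]=s['position']
        T=W@np.array(d['tool_from_camera'])
    d['T']=T; return d
def rays(d,uv):
    uv=np.atleast_2d(uv).astype(float); p=np.c_[(uv[:,0]-d['cx'])/d['fx'],(uv[:,1]-d['cy'])/d['fy']]
    q=p.copy()
    for _ in range(10): q=p/(1+d['k1']*(q**2).sum(1,keepdims=True))
    return np.c_[q[:,0],-q[:,1],-np.ones(len(q))]
def cloud(d):
    v,u=np.mgrid[:480,:640]; r=rays(d,np.c_[u.ravel(),v.ravel()])*d['range_z'].reshape(-1,1)
    P=r@d['T'][:3,:3].T+d['T'][:3,3]; P[d['range_z'].ravel()==0]=np.nan
    return P.reshape(480,640,3)
def onz(d,uv,z):
    r=rays(d,uv)@d['T'][:3,:3].T; o=d['T'][:3,3]; return o+r*((z-o[2])/r[:,2:3])
def tri(d1,uv1,d2,uv2):
    A=np.zeros((3,3));b=np.zeros(3)
    for d,uv in((d1,uv1),(d2,uv2)):
        r=(rays(d,uv)@d['T'][:3,:3].T)[0]; r/=np.linalg.norm(r); M=np.eye(3)-np.outer(r,r); A+=M;b+=M@d['T'][:3,3]
    return np.linalg.solve(A,b)
def save(n,img): cv2.imwrite('pics/'+n+'.png',img[:,:,::-1])
E
python3 - <<'E'
from h import *
import pickle
for n in('scene','top'):
    d=grab(n); save(n+'0',d['img']); pickle.dump(d,open(n+'0.pkl','wb')); print(n,d['T'].round(3).tolist(),d['fx'],d['k1'])
s=env.read_state();print({k:np.round(v,3).tolist() for k,v in s.items()},env.hold_point_z)
E
```

```text
scene [[0.448, -0.758, 0.474, 0.906], [0.894, 0.373, -0.248, -0.208], [0.011, 0.535, 0.845, 0.879], [0.0, 0.0, 0.0, 1.0]] 495.17419210453284 0.004085687212025578
top [[0.03, 0.998, -0.048, 0.399], [-1.0, 0.03, 0.008, 0.023], [0.009, 0.048, 0.999, 1.15], [0.0, 0.0, 0.0, 1.0]] 557.692381541647 0.015301669710106408
{'clock': 0.1, 'joint_pos': [1.102, 0.307, 1.508, 0.0, 1.328, -0.074], 'qd': [0.001, -0.002, -0.002, 0.001, 0.0, -0.001], 'tau': [0.001, -45.853, -25.261, 0.0, 0.006, 0.0], 'position': [0.221, 0.53, 0.23], 'tcp_rot': [-0.618, -3.08, 0.003], 'ft_force': [0.501, -0.063, -0.186], 'ft_torque': [-0.001, -0.012, 0.083], 'finger_force': 0.0, 'opening': 0.086} 0.0187
```

View pics/scene0.png

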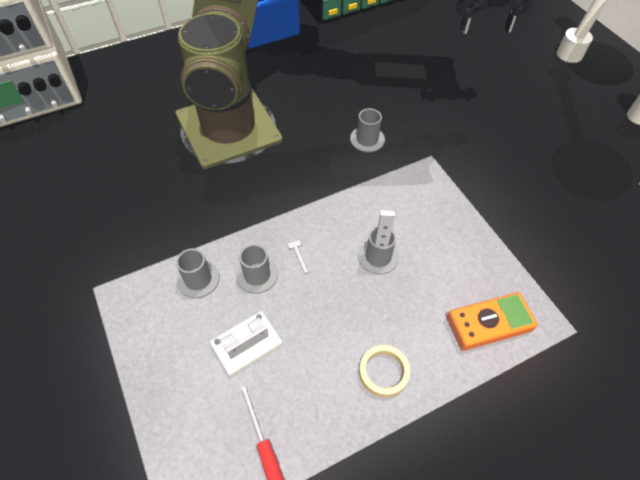

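View pics/top0.png

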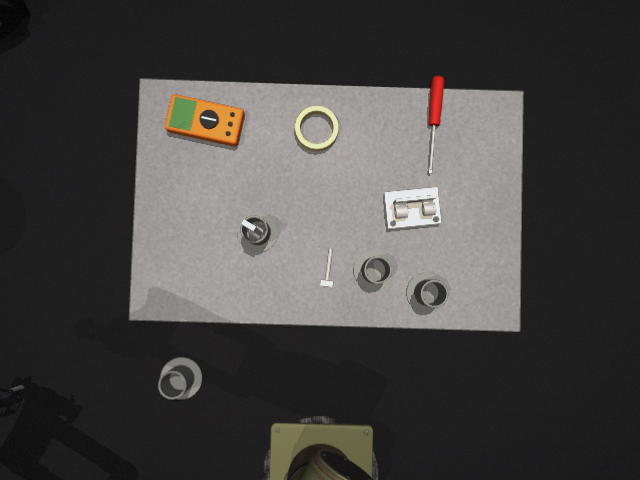

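The scene picture shows four grey cups. In the top picture they are at (254,231) holding the leaf, (374,270), (430,292) and (178,380). The one at (254,231) is farthest from the base (about (320,450)) and holds the leaf, so it fits. The bracket is at about (413,208). I'll confirm with a crop and coarse numbers.

```bash
python3 - <<'E'
from h import *
import pickle
t=pickle.load(open('top0.pkl','rb'));s=pickle.load(open('scene0.pkl','rb'))
a=cv2.resize(t['img'][195:270,215:295],None,fx=5,fy=5,interpolation=cv2.INTER_CUBIC)
b=cv2.resize(s['img'][200:275,350:430],None,fx=5,fy=5,interpolation=cv2.INTER_CUBIC)
save('crop1',np.hstack([a,b]))
for n,d in(('top',t),('scene',s)):
    P=cloud(d).reshape(-1,3)
    m=(P[:,2]>.125)&(P[:,2]<.2)&(P[:,0]>.3)&(abs(P[:,1])<.3)
    q=P[m]; print(n,m.sum()); 
    if m.sum(): print(np.median(q,0).round(4),q.min(0).round(3),q.max(0).round(3))
for c in((374,270),(430,292),(178,380),(254,231)): print(c,onz(t,c,.075).round(3)[0], np.linalg.norm(onz(t,c,.075)[0,:2]).round(3))
print('bracket',onz(t,(413,208),.05).round(3))
P=cloud(t)[170:240,370:450].reshape(-1,3)
for lo,hi in((.012,.028),(.04,.053),(.057,.068)):
    q=P[(P[:,2]>lo)&(P[:,2]<hi)]; print(lo,len(q))
    if len(q)>5: print(q.mean(0).round(4),cv2.minAreaRect((q[:,:2]*1000).astype(np.float32)))
E
```

```text
top 96
[0.4875 0.143  0.154 ] [0.478 0.132 0.126] [0.498 0.157 0.159]
scene 204
[0.4905 0.1429 0.1457] [0.479 0.132 0.125] [0.499 0.156 0.158]
(374, 270) [ 0.415 -0.091  0.075] 0.425
(430, 292) [ 0.376 -0.2    0.075] 0.426
(178, 380) [0.195 0.276 0.075] 0.338
(254, 231) [0.483 0.143 0.075] 0.504
bracket [[ 0.541 -0.168  0.05 ]]
0.012 1384
[ 0.5446 -0.1698  0.0196] ((563.966552734375, -169.96728515625), (110.90882110595703, 111.09168243408203), 7.51047420501709)
0.04 375
[ 0.5415 -0.1721  0.0467] ((541.548828125, -171.9528350830078), (34.96312713623047, 80.44315338134766), 3.301908016204834)
0.057 134
[ 0.559  -0.171   0.0613] ((559.025634765625, -170.8948516845703), (7.079532146453857, 77.77944946289062), 8.459775924682617)
```

View pics/crop1.png

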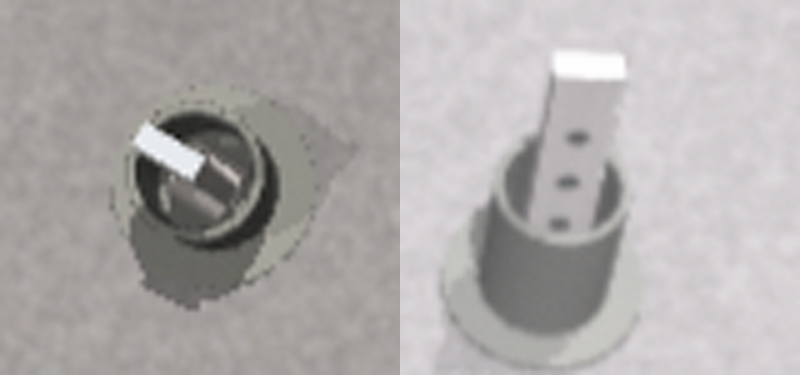

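The crop confirms it: the bar, with three screw holes, stands in the cup at (254,231), and its top is at crop (134–205, 122–181). Next I'll work out the hover move.

```bash
cat >> h.py <<'E'
def delta(pos,yvec):
    """tool shift (25mm units) & turn (6deg units) from the measured pose to pos, tool down, tool y along +-yvec"""
    s=env.read_state(); M=R.from_rotvec(s['tcp_rot']).as_matrix()
    y=np.array([*yvec[:2],0.]);y/=np.linalg.norm(y)
    if y@M[:,1]<0:y=-y
    z=np.array([0,0,-1.]); N=np.c_[np.cross(y,z),y,z]
    sh=M.T@(np.array(pos)-s['position'])/.025; rv=np.degrees(R.from_matrix(M.T@N).as_rotvec())/6
    print('t',round(s['clock'],2),'pos',np.round(s['position'],4),'shift',sh.round(3),'turn',rv.round(3),'j6',round(s['joint_pos'][5],2),'toolx',M[:,0].round(3),'y',M[:,1].round(3),'z',M[:,2].round(4))
E
python3 - <<'E'
from h import *
import pickle
t=pickle.load(open('top0.pkl','rb'))
c=np.array([(147,122),(205,157),(192,181),(134,146)])/5+[215,195]
p=onz(t,c,.155);print(p.round(4),p.mean(0))
print(np.array(grab('wrist')['tool_from_camera']).round(3).tolist())
delta([.487,.143,.27],[.857,-.515])
E
```

```text
[[0.4973 0.1516 0.155 ]
 [0.4854 0.1304 0.155 ]
 [0.4766 0.1348 0.155 ]
 [0.4885 0.1559 0.155 ]] [0.48695127 0.14315427 0.155     ]
[[-0.001, 0.949, 0.316, 0.081], [1.0, 0.001, -0.0, 0.001], [-0.0, 0.316, -0.949, -0.142], [0.0, 0.0, 0.0, 1.0]]
t 0.15 pos [0.2214 0.5301 0.2306] shift [-15.77  -10.194  -1.563] turn [-1.1000e-02 -1.2000e-02 -1.3612e+01] j6 -0.07 toolx [-0.923  0.386  0.   ] y [ 0.386  0.923 -0.002] z [-8.0e-04 -1.4e-03 -1.0e+00]
```

>>> {"method": "drive_tool", "body": {"series": [[85, -0.5, -0.3, -0.1, 0, 0, 0], [85, -0.95, -0.62, -0.1, 0, 0, 0], [85, -0.95, -0.62, -0.1, 0, 0, 0], [85, -0.95, -0.62, -0.1, 0, 0, 0], [85, -0.95, -0.62, -0.1, 0, 0, 0], [85, -0.95, -0.62, -0.1, 0, 0, 0], [85, -0.95, -0.62, -0.1, 0, 0, 0], [85, -0.95, -0.62, -0.1, 0, 0, 0], [85, -0.95, -0.62, -0.1, 0, 0, 0], [85, -0.95, -0.62, -0.1, 0, 0, 0], [85, -0.95, -0.62, -0.1, 0, 0, 0], [85, -0.95, -0.62, -0.1, 0, 0, 0], [85, -0.95, -0.62, -0.1, 0, 0, 0], [85, -0.95, -0.62, -0.1, 0, 0, 0], [85, -0.95, -0.62, -0.1, 0, 0, 0], [85, -0.95, -0.62, -0.1, 0, 0, 0], [85, -0.95, -0.6, 0, 0, 0, 0], [85, 0, 0, 0, 0, 0, 1], [85, 0, 0, 0, 0, 0, 1], [85, 0, 0, 0, 0, 0, 1]]}}

```text
clock: 1.82
position: [0.4855, 0.1423, 0.2712]
tcp_rot: [-1.102, -2.941, 0.001]
ft_force: [-0.4, -0.3, 0.7]
opening: 0.0851
finger_force: 0.0
```

>>> {"method": "drive_tool", "body": {"series": [[85, 0, 0, 0, 0, 0, 1], [85, 0, 0, 0, 0, 0, 1], [85, 0, 0, 0, 0, 0, 1], [85, 0, 0, 0, 0, 0, 1], [85, 0, 0, 0, 0, 0, 1], [85, 0, 0, 0, 0, 0, 1], [85, 0, 0, 0, 0, 0, 1], [85, 0, 0, 0, 0, 0, 1], [85, 0, 0, 0, 0, 0, 1], [85, 0, 0, 0, 0, 0, 1], [85, 0, 0, 0, 0, 0, 1], [85, 0, 0, 0, 0, 0, 1], [85, 0, 0, 0, 0, 0, 1], [85, 0, 0, 0, 0, 0, 0.4], [85, 0, 0, 0, 0, 0, 0], [85, 0, 0, 0, 0, 0, 0], [85, 0, 0, 0, 0, 0, 0]]}}

```text
clock: 3.23
position: [0.4854, 0.1435, 0.2713]
tcp_rot: [2.735, 1.546, -0.0]
ft_force: [-0.1, 0.7, -1.0]
opening: 0.085
finger_force: 0.0
```

```bash
python3 - <<'E'
from h import *
import pickle
delta([.487,.143,.27],[.857,-.515])
d=grab('wrist');pickle.dump(d,open('w1.pkl','wb'));save('w1',d['img'])
P=cloud(d).reshape(-1,3)
for lo,hi in((.15,.162),(.07,.08)):
    q=P[(P[:,2]>lo)&(P[:,2]<hi)&(abs(P[:,0]-.487)<.06)&(abs(P[:,1]-.143)<.06)]; print(lo,len(q))
    if len(q)>5: print(q.mean(0).round(4),np.median(q[:,2]),cv2.minAreaRect((q[:,:2]*1000).astype(np.float32)))
E
```

```text
t 3.23 pos [0.4854 0.1435 0.2713] shift [0.016 0.067 0.051] turn [-0.001  0.003 -0.003] j6 0.75 toolx [ 0.515  0.857 -0.   ] y [ 0.857 -0.515 -0.   ] z [-2.e-04 -2.e-04 -1.e+00]
0.15 507
[0.4882 0.1467 0.1545] 0.15454014762119928 ((487.672607421875, 146.13388061523438), (25.96728515625, 8.925046920776367), 59.172218322753906)
0.07 817
[0.4886 0.1476 0.0741] 0.07427080037125189 ((487.53106689453125, 145.695556640625), (52.045082092285156, 52.15155792236328), 61.80427932739258)
```

View pics/w1.png

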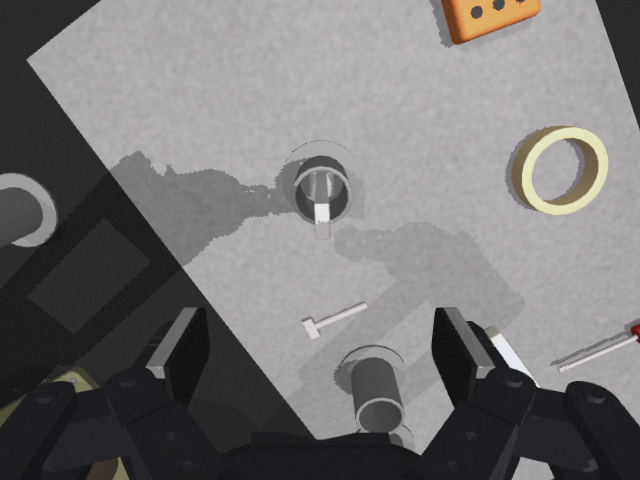

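The wrist picture shows the leaf's top at about (322,220), standing in the cup at (322,185) and aligned with the tool's x. I'll come down to take a second view.

>>> {"method": "drive_tool", "body": {"series": [[85, 0.04, 0.02, 0.8, 0, 0, 0], [85, 0.04, 0.03, 0.8, 0, 0, 0], [85, 0, 0, 0.8, 0, 0, 0], [85, 0, 0, 0.8, 0, 0, 0], [85, 0, 0, 0, 0, 0, 0], [85, 0, 0, 0, 0, 0, 0], [85, 0, 0, 0, 0, 0, 0]]}}

```text
clock: 3.87
position: [0.4884, 0.1451, 0.1922]
tcp_rot: [2.735, 1.545, 0.002]
ft_force: [-0.3, 0.0, 0.7]
opening: 0.0851
finger_force: 0.0
```

```bash
python3 - <<'E'
from h import *
import pickle
delta([.487,.143,.27],[.857,-.515])
d=grab('wrist');pickle.dump(d,open('w2.pkl','wb'))
P=cloud(d).reshape(-1,3)
for lo,hi in((.15,.162),(.07,.08)):
    q=P[(P[:,2]>lo)&(P[:,2]<hi)&(abs(P[:,0]-.487)<.06)&(abs(P[:,1]-.143)<.06)]; print(lo,len(q))
    if len(q)>5: print(q.mean(0).round(4),np.median(q[:,2]),cv2.minAreaRect((q[:,:2]*1000).astype(np.float32)))
a=pickle.load(open('w1.pkl','rb'))
A=cv2.resize(a['img'][180:255,282:362],None,fx=5,fy=5,interpolation=cv2.INTER_CUBIC)
B=cv2.resize(d['img'][180:330,242:402],None,fx=2.5,fy=2.5,interpolation=cv2.INTER_CUBIC)
save('c2',np.hstack([A,B]))
E
```

```text
t 3.87 pos [0.4884 0.1451 0.1922] shift [-0.098 -0.    -3.112] turn [ 0.009 -0.007 -0.009] j6 0.75 toolx [0.516 0.857 0.001] y [ 0.857 -0.516  0.001] z [ 1.2e-03  2.0e-04 -1.0e+00]
0.15 949
[0.4884 0.1469 0.1544] 0.15454006028989506 ((487.6496276855469, 146.022216796875), (26.30563735961914, 9.431448936462402), 59.28291702270508)
0.07 1328
[0.489  0.1481 0.0741] 0.07432398776277868 ((487.74755859375, 145.88177490234375), (51.57179260253906, 52.67803955078125), 58.314327239990234)
```

View pics/c2.png

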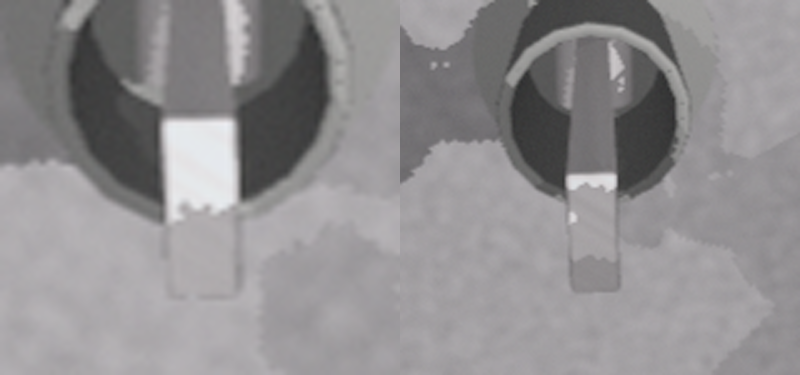

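Both views put the top's centre at (487.6,146.0) mm, height 154.5 mm. The two pictures show the top face centred at full-image pixels (322.2,221.4) and (319,273). I'll lower to the grip height and close.

>>> {"method": "drive_tool", "body": {"series": [[85, 0, -0.03, 0.8, 0, 0, 0], [85, 0, 0, 0.8, 0, 0, 0], [85, 0, 0, 0.8, 0, 0, 0], [85, 0, 0, 0.6, 0, 0, 0], [85, 0, 0, 0.2, 0, 0, 0], [85, 0, 0, 0, 0, 0, 0], [85, 0, 0, 0, 0, 0, 0], [40, 0, 0, 0, 0, 0, 0], [40, 0, 0, 0, 0, 0, 0], [40, 0, 0, 0, 0, 0, 0], [15, 0, 0, 0, 0, 0, 0], [10, 0, 0, 0, 0, 0, 0], [5, 0, 0, 0, 0, 0, 0], [0, 0, 0, 0, 0, 0, 0], [0, 0, 0, 0, 0, 0, 0], [0, 0, 0, 0, 0, 0, 0], [0, 0, 0, 0, 0, 0, 0], [0, 0, 0, 0, 0, 0, 0], [0, 0, 0, 0, 0, 0, 0]]}}

```text
clock: 5.5
position: [0.4874, 0.1454, 0.1116]
tcp_rot: [2.735, 1.545, 0.001]
ft_force: [1.0, -0.5, 4.6]
opening: 0.0095
finger_force: 58.9
```

```bash
python3 - <<'E'
from h import *
import pickle
a,b=[pickle.load(open(f,'rb')) for f in('w1.pkl','w2.pkl')]
print(tri(a,(322.2,221.4),b,(319,273)))
print(env.read_state()); delta([.488,.145,.24],[.857,-.515])
E
```

```text
[0.48785351 0.14574193 0.15374754]
{'clock': 5.5, 'joint_pos': array([ 2.06945651e-01,  3.41779176e-01,  1.80511903e+00, -1.23867797e-04,
        9.93937367e-01,  7.49411544e-01]), 'qd': array([-1.76342658e-03,  8.46980963e-05,  1.47203150e-03, -2.95607842e-04,
        3.97487360e-04,  7.41928783e-04]), 'tau': array([ 2.59132376e-01, -3.99117672e+01, -1.80137622e+01,  1.81517964e-01,
        5.23493823e-02,  4.96190660e-04]), 'position': array([0.48735716, 0.14540199, 0.11158548]), 'tcp_rot': array([2.73505811e+00, 1.54499190e+00, 1.08409261e-03]), 'ft_force': array([ 0.97902782, -0.46534924,  4.58702244]), 'ft_torque': array([-0.10436706,  0.00041574,  0.0484004 ]), 'finger_force': 58.86348903179169, 'opening': 0.009472352409919935}
t 5.5 pos [0.4874 0.1454 0.1116] shift [ 2.000e-03  3.400e-02 -5.137e+00] turn [ 0.006 -0.004 -0.012] j6 0.75 toolx [0.516 0.856 0.   ] y [ 0.856 -0.516  0.001] z [ 8.e-04  1.e-04 -1.e+00]
```

>>> {"method": "drive_tool", "body": {"series": [[0, 0, 0, -0.2, 0, 0, 0], [0, 0, 0, -0.4, 0, 0, 0], [0, 0, 0, -0.4, 0, 0, 0], [0, 0, 0, -0.4, 0, 0, 0], [0, 0, 0, -0.4, 0, 0, 0], [0, 0, 0, -0.5, 0, 0, 0], [0, 0, 0, -0.5, 0, 0, 0], [0, 0, 0, -0.5, 0, 0, 0], [0, 0, 0, -0.5, 0, 0, 0], [0, 0, 0, -0.5, 0, 0, 0], [0, 0, 0, -0.5, 0, 0, 0], [0, 0, 0, -0.4, 0, 0, 0], [0, 0, 0, -0.2, 0, 0, 0], [0, 0, 0, 0, 0, 0, 0], [0, 0, 0, 0, 0, 0, 0], [0, 0, 0, 0, 0, 0, 0]]}}

```text
clock: 6.83
position: [0.4864, 0.1453, 0.2457]
tcp_rot: [-2.735, -1.545, 0.002]
ft_force: [-0.1, 0.1, -1.7]
opening: 0.0092
finger_force: 58.5
```

```bash
python3 - <<'E'
from h import *
delta([.47,-.17,.245],[1,.09])
E
```

```text
t 6.83 pos [0.4864 0.1453 0.2457] shift [-11.14    5.948   0.032] turn [-1.200e-02  6.000e-03 -6.037e+00] j6 0.75 toolx [ 0.516  0.856 -0.001] y [ 0.856 -0.516 -0.001] z [-1.4e-03 -3.0e-04 -1.0e+00]
```

>>> {"method": "drive_tool", "body": {"series": [[0, -0.3, 0.25, 0, 0, 0, 0], [0, -0.6, 0.5, 0, 0, 0, 0], [0, -0.8, 0.65, 0, 0, 0, 0], [0, -0.8, 0.65, 0, 0, 0, 0], [0, -0.8, 0.65, 0, 0, 0, 0], [0, -0.8, 0.65, 0, 0, 0, 0], [0, -0.8, 0.65, 0, 0, 0, 0], [0, -0.8, 0.65, 0, 0, 0, 0], [0, -0.8, 0.65, 0, 0, 0, 0], [0, -0.8, 0.65, 0, 0, 0, 0], [0, -0.8, 0.65, 0, 0, 0, 0], [0, -0.8, 0.65, 0, 0, 0, 0], [0, -0.8, 0.65, 0, 0, 0, 0], [0, -0.8, 0.65, 0, 0, 0, 0], [0, -0.8, 0.65, 0, 0, 0, 0], [0, -0.8, 0.6, 0, 0, 0, 0], [0, -0.6, 0.4, 0, 0, 0, 0], [0, -0.3, 0.2, 0, 0, 0, 0]]}}

```text
clock: 8.33
position: [0.5413, -0.2703, 0.2451]
tcp_rot: [-2.737, -1.542, 0.003]
ft_force: [-0.3, -0.8, -1.5]
opening: 0.0097
finger_force: 58.4
```

>>> {"method": "drive_tool", "body": {"series": [[0, 0, 0, 0, 0, 0, -0.5], [0, 0, 0, 0, 0, 0, -1], [0, 0, 0, 0, 0, 0, -1], [0, 0, 0, 0, 0, 0, -1], [0, 0, 0, 0, 0, 0, -1], [0, 0, 0, 0, 0, 0, -1], [0, 0, 0, 0, 0, 0, -0.5], [0, 0, 0, 0, 0, 0, 0], [0, 0, 0, 0, 0, 0, 0], [0, 0, 0, 0, 0, 0, 0]]}}

```text
clock: 9.17
position: [0.5416, -0.2669, 0.246]
tcp_rot: [-2.125, -2.313, 0.0]
ft_force: [-0.5, -0.5, -2.2]
opening: 0.0093
finger_force: 58.4
```

```bash
cat > b.py <<'E'
from h import *
def brk(d):
    P=cloud(d).reshape(-1,3)
    P=P[(abs(P[:,0]-.545)<.09)&(abs(P[:,1]+.17)<.08)]
    for lo,hi in((.016,.024),(.049,.053),(.058,.066)):
        q=P[(P[:,2]>lo)&(P[:,2]<hi)]; print(lo,len(q))
        if len(q)>5: print(q.mean(0).round(4),np.median(q[:,2]).round(4),cv2.minAreaRect((q[:,:2]*1000).astype(np.float32)))
E
python3 - <<'E'
from b import *
import pickle
delta([.541,-.17,.245],[1,.09])
d=grab('wrist');pickle.dump(d,open('w3.pkl','wb'));save('w3',d['img']);brk(d)
E
```

```text
t 9.17 pos [ 0.5416 -0.2669  0.246 ] shift [3.865 0.303 0.04 ] turn [-0.006 -0.005 -0.049] j6 -0.61 toolx [-0.085  0.996  0.001] y [ 0.996  0.085 -0.001] z [-7.e-04  5.e-04 -1.e+00]
0.016 7653
[ 0.5453 -0.1695  0.0197] 0.0196 ((568.5750122070312, -168.21173095703125), (120.23404693603516, 109.96837615966797), 7.657825946807861)
0.049 812
[ 0.5383 -0.1706  0.0501] 0.05 ((543.29736328125, -171.46182250976562), (25.2265625, 79.6728286743164), 6.723684787750244)
0.058 858
[ 0.5582 -0.1676  0.0614] 0.0615 ((558.4826049804688, -169.381591796875), (6.14462947845459, 79.99815368652344), 7.253746509552002)
```

View pics/w3.png

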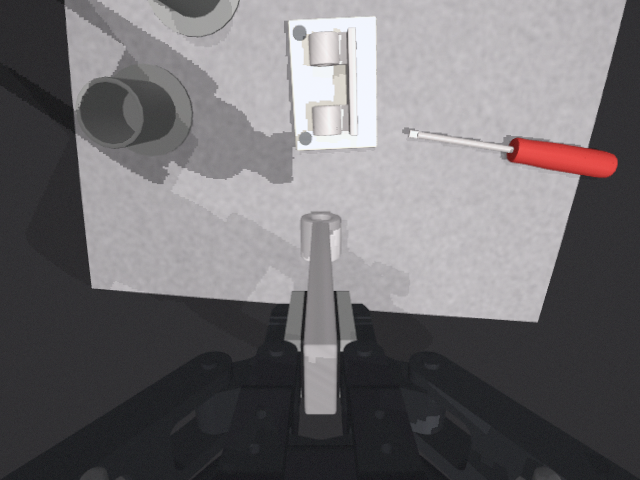

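The wrist picture shows the bracket at (293–376, 17–150), with its knuckles at (323,47) and (327,120) and the plate at (352,80). The held leaf's knuckle end face, with its hole, is at about (320,216). Next I'll measure the eye in the tool frame and the knuckles, then take a second view.

>>> {"method": "drive_tool", "body": {"series": [[0, 0.3, -0.5, 0, 0, 0, 0], [0, 0.4, -0.5, 0, 0, 0, 0], [0, 0.3, 0, 0, 0, 0, 0], [0, 0, 0, 0, 0, 0, 0], [0, 0, 0, 0, 0, 0, 0], [0, 0, 0, 0, 0, 0, 0]]}}

```text
clock: 9.72
position: [0.5159, -0.2448, 0.2466]
tcp_rot: [2.123, 2.314, 0.0]
ft_force: [0.1, 0.1, -1.7]
opening: 0.0095
finger_force: 58.6
```

```bash
python3 - <<'E'
from b import *
import pickle
delta([.541,-.17,.245],[1,.127])
d=grab('wrist');pickle.dump(d,open('w4.pkl','wb'));brk(d)
a=pickle.load(open('w3.pkl','rb'))
for e in(a,d):
    TC=np.array(e['tool_from_camera']); r=rays(e,np.c_[np.tile(np.arange(640),480),np.repeat(np.arange(480),640)])*e['range_z'].reshape(-1,1)
    Q=(r@TC[:3,:3].T+TC[:3,3])*1000
    Q=Q[(e['range_z'].ravel()>0)&(abs(Q[:,0])<25)&(abs(Q[:,1])<20)]
    k=Q[(Q[:,2]>78)&(Q[:,2]<115)]; print('knuckle',len(k),k.min(0).round(1),k.max(0).round(1))
    f=k[k[:,0]>k[:,0].max()-3]; c,rad=cv2.minEnclosingCircle(f[:,1:].astype(np.float32)); print('face',len(f),c,rad,np.percentile(f,[1,99],axis=0).round(1))
    for z in(30,50,65):
        b=Q[(abs(Q[:,2]-z)<4)]; print('bar',z,len(b),b[:,1].min().round(1),b[:,1].max().round(1),np.percentile(b[:,0],99).round(1))
    t=Q[(Q[:,2]<-35)&(Q[:,2]>-55)]; print('top',len(t),t.mean(0).round(1),np.median(t[:,2]).round(1),t.min(0).round(1),t.max(0).round(1))
A=cv2.resize(a['img'][190:270,270:370],None,fx=4,fy=4,interpolation=cv2.INTER_CUBIC)
B=cv2.resize(a['img'][10:160,280:390],None,fx=3.5,fy=3.5,interpolation=cv2.INTER_CUBIC)
B=B[:525]; A=np.vstack([A,np.zeros((525-320,400,3),np.uint8)])
save('c3',np.hstack([A,B]))
E
```

```text
t 9.72 pos [ 0.5159 -0.2448  0.2466] shift [2.894 1.259 0.062] turn [ 0.011  0.009 -0.384] j6 -0.6 toolx [-0.086  0.996 -0.001] y [0.996 0.086 0.001] z [ 1.2e-03 -9.0e-04 -1.0e+00]
0.016 6934
[ 0.5439 -0.1683  0.0197] 0.0196 ((567.8955688476562, -168.41278076171875), (119.0258560180664, 110.11819458007812), 7.398524284362793)
0.049 818
[ 0.5377 -0.1694  0.0501] 0.05 ((542.9236450195312, -171.381103515625), (26.087169647216797, 79.50408935546875), 7.210120677947998)
0.058 841
[ 0.5579 -0.1675  0.0613] 0.0614 ((558.5626220703125, -168.95091247558594), (6.664746284484863, 79.59300994873047), 7.331779956817627)
knuckle 1203 [-12.3 -12.   78. ] [ 14.2  12.8 108.2]
face 417 (-0.6836333870887756, 93.32498931884766) 15.540538787841797 [[ 11.3 -11.6  78.8]
 [ 14.   11.7 107.3]]
bar 30 127 -4.7 4.7 14.2
bar 50 95 -4.6 4.7 14.1
bar 65 78 -4.4 4.5 14.2
top 6962 [  7.1  -0.  -44.6] -43.4 [-12.2 -20.  -55. ] [ 15.3  20.  -35. ]
knuckle 1210 [-12.1 -12.   78.1] [ 14.2  12.8 108. ]
face 428 (0.6180859208106995, 93.14966583251953) 15.330604553222656 [[ 11.2 -11.2  78.6]
 [ 13.9  11.8 107.5]]
bar 30 130 -4.6 4.7 14.2
bar 50 95 -4.6 4.7 14.1
bar 65 79 -4.5 4.5 14.0
top 6985 [  7.1   0.  -44.6] -43.4 [-12.2 -20.  -55. ] [ 15.2  20.  -35. ]
```

View pics/c3.png

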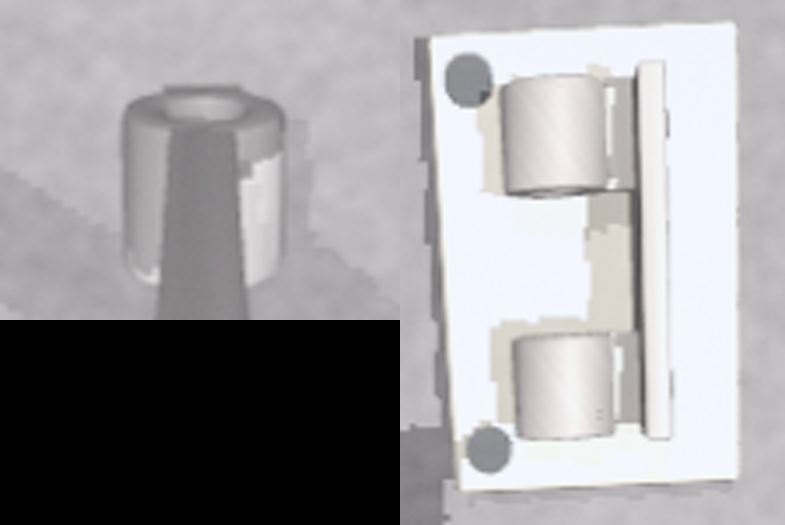

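Leaf in hand: it is straight, and the eye is at tool (+1.1, +0.2, +93.7) mm. The bracket's yaw is 7.3° and its axis middle is at about (537.7,-171.8) mm. The crop shows the gap between the knuckles at crop (555,135) and (563,387). I'll check the knuckles in the bracket frame and compute the hover move.

```bash
cat >> b.py <<'E'
def chk(d,c=(.5377,-.1718),a=np.radians(7.3)):
    P=cloud(d).reshape(-1,3); v=(P[:,:2]-c)@np.array([[np.cos(a),-np.sin(a)],[np.sin(a),np.cos(a)]])*1000; z=P[:,2]*1000
    for s in(-1,1):
        m=(abs(v[:,0])<14.5)&(abs(v[:,1]*s-28)<16)&(z>38)&(z<54); q=v[m]; zz=z[m]
        A=np.c_[2*q[:,0],2*zz,np.ones(m.sum())]; sol=np.linalg.lstsq(A,q[:,0]**2+zz**2,rcond=None)[0]
        print('kn',s,m.sum(),'x,z fit',sol[:2].round(2),'r',np.sqrt(sol[2]+sol[:2]@sol[:2]).round(2),'x',np.percentile(q[:,0],[1,99]).round(1),'y',np.percentile(q[:,1],[1,99]).round(1))
E
python3 - <<'E'
from b import *
import pickle
for f in('w3','w4'): chk(pickle.load(open(f+'.pkl','rb')))
delta([.5376,-.1729,.2466],[.9919,.1271])
E
```

```text
kn -1 932 x,z fit [ 0.63 37.98] r 12.31 x [-11.7  14.2] y [-40.1 -16.4]
kn 1 1071 x,z fit [ 0.54 38.21] r 12.17 x [-11.7  14.2] y [15.8 39.4]
kn -1 908 x,z fit [ 0.16 37.51] r 12.88 x [-12.5  14.4] y [-39.8 -16.3]
kn 1 1049 x,z fit [ 0.19 37.58] r 12.9 x [-12.6  14. ] y [15.5 39.5]
t 9.77 pos [ 0.5158 -0.2449  0.2465] shift [ 2.794  1.115 -0.006] turn [ 0.009  0.008 -0.396] j6 -0.6 toolx [-0.086  0.996 -0.001] y [0.996 0.086 0.001] z [ 1.e-03 -7.e-04 -1.e+00]
```

>>> {"method": "drive_tool", "body": {"series": [[0, 0.4, 0.2, 0, 0, 0, 0], [0, 0.6, 0.3, 0, 0, 0, 0], [0, 0.7, 0.3, 0, 0, 0, 0], [0, 0.6, 0.2, 0, 0, 0, 0], [0, 0.49, 0.11, 0, 0, 0, 0], [0, 0, 0, 0.2, 0, 0, -0.4], [0, 0, 0, 0.5, 0, 0, 0], [0, 0, 0, 0.6, 0, 0, 0], [0, 0, 0, 0.6, 0, 0, 0], [0, 0, 0, 0.4, 0, 0, 0], [0, 0, 0, 0.2, 0, 0, 0], [0, 0, 0, 0, 0, 0, 0], [0, 0, 0, 0, 0, 0, 0], [0, 0, 0, 0, 0, 0, 0], [0, 0, 0, 0, 0, 0, 0]]}}

```text
clock: 11.02
position: [0.5373, -0.1729, 0.1848]
tcp_rot: [2.074, 2.357, 0.001]
ft_force: [-0.5, -0.7, -0.7]
opening: 0.0093
finger_force: 58.6
```

```bash
python3 - <<'E'
from b import *
delta([.5378,-.1732,.1316],[.9919,.1271])
d=grab('wrist');save('w5',d['img']); brk(d); chk(d)
E
```

```text
t 11.02 pos [ 0.5373 -0.1729  0.1848] shift [-0.015  0.016  2.126] turn [0.016 0.009 0.002] j6 -0.51 toolx [-0.127  0.992 -0.001] y [0.992 0.127 0.002] z [ 1.8e-03 -7.0e-04 -1.0e+00]
0.016 7278
[ 0.5452 -0.1605  0.0197] 0.0196 ((568.6552124023438, -167.9609375), (120.50409698486328, 110.05123901367188), 7.498111724853516)
0.049 509
[ 0.5364 -0.1466  0.0501] 0.05 ((543.6876831054688, -169.43783569335938), (28.081253051757812, 78.05570983886719), 3.664663553237915)
0.058 959
[ 0.5579 -0.1676  0.0615] 0.0615 ((558.278076171875, -169.24952697753906), (6.144027233123779, 79.99881744384766), 7.3896613121032715)
kn -1 71 x,z fit [ 0.74 35.98] r 13.6 x [-12.   14.5] y [-40.4 -34.2]
kn 1 1249 x,z fit [ 0.5  37.98] r 12.32 x [-11.9  14.3] y [16.  39.6]
```

View pics/w5.png

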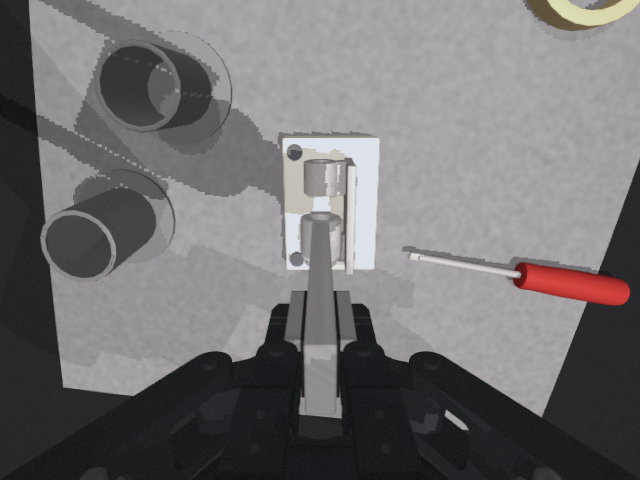

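The picture shows the leaf's knuckle at (320,235) over the gap. The far knuckle at (322,177) and the plate at (350,215) lie as measured, so I'll lower it.

>>> {"method": "drive_tool", "body": {"series": [[0, -0.01, 0.015, 0.15, 0, 0, 0], [0, 0, 0, 0.25, 0, 0, 0], [0, 0, 0, 0.25, 0, 0, 0], [0, 0, 0, 0.25, 0, 0, 0], [0, 0, 0, 0.25, 0, 0, 0], [0, 0, 0, 0.25, 0, 0, 0], [0, 0, 0, 0.25, 0, 0, 0], [0, 0, 0, 0.2, 0, 0, 0], [0, 0, 0, 0.15, 0, 0, 0], [0, 0, 0, 0.1, 0, 0, 0], [0, 0, 0, 0.03, 0, 0, 0], [0, 0, 0, 0, 0, 0, 0], [0, 0, 0, 0, 0, 0, 0], [0, 0, 0, 0, 0, 0, 0], [0, 0, 0, 0, 0, 0, 0], [0, 0, 0, 0, 0, 0, 0]]}}

```text
clock: 12.4
position: [0.5371, -0.1728, 0.1309]
tcp_rot: [2.075, 2.358, 0.0]
ft_force: [-0.3, 0.8, -2.0]
opening: 0.0096
finger_force: 58.6
```

```bash
python3 - <<'E'
from b import *
delta([.5378,-.1732,.1316],[.9919,.1271]); s=env.read_state(); print(s['ft_force'],s['ft_torque'],s['finger_force'])
d=grab('wrist'); brk(d); chk(d)
TC=np.array(d['tool_from_camera']); r=rays(d,np.c_[np.tile(np.arange(640),480),np.repeat(np.arange(480),640)])*d['range_z'].reshape(-1,1)
Q=(r@TC[:3,:3].T+TC[:3,3])*1000
Q=Q[(d['range_z'].ravel()>0)&(abs(Q[:,0])<25)&(abs(Q[:,1])<20)]
for z in(30,50,65):
    b=Q[(abs(Q[:,2]-z)<4)]; print('bar',z,b[:,1].min().round(1),b[:,1].max().round(1),np.percentile(b[:,0],99).round(1))
sc=grab('scene')
save('c6',np.hstack([cv2.resize(d['img'][150:300,260:400],None,fx=2.8,fy=2.8,interpolation=cv2.INTER_CUBIC),cv2.resize(sc['img'][270:390,190:300],None,fx=3.5,fy=3.5,interpolation=cv2.INTER_CUBIC)]))
E
```

```text
t 12.4 pos [ 0.5371 -0.1728  0.1309] shift [-0.019  0.025 -0.029] turn [0.005 0.003 0.004] j6 -0.51 toolx [-0.127  0.992 -0.   ] y [0.992 0.127 0.001] z [ 6.e-04 -2.e-04 -1.e+00]
[-0.33244204  0.77693385 -2.0464763 ] [ 0.02178539  0.0468326  -0.00285979] 58.59650194644928
0.016 9373
[ 0.5452 -0.1587  0.0197] 0.0196 ((568.00634765625, -167.8015899658203), (119.89751434326172, 110.11882781982422), 7.956548690795898)
0.049 859
[ 0.5364 -0.1466  0.0501] 0.05 ((542.7479248046875, -166.37554931640625), (29.781251907348633, 72.06517791748047), 3.227356433868408)
0.058 1404
[ 0.5565 -0.1642  0.0615] 0.0615 ((546.73876953125, -168.19790649414062), (29.021509170532227, 74.59566497802734), 7.707948684692383)
kn -1 557 x,z fit [ 0.57 38.35] r 12.01 x [-12.1  14.2] y [-35.  -12.2]
kn 1 1998 x,z fit [ 0.51 38.84] r 11.6 x [-11.9  14.3] y [12.2 39.6]
bar 30 -4.7 4.8 14.1
bar 50 -4.6 4.8 14.1
bar 65 -4.4 20.0 23.6
```

View pics/c6.png

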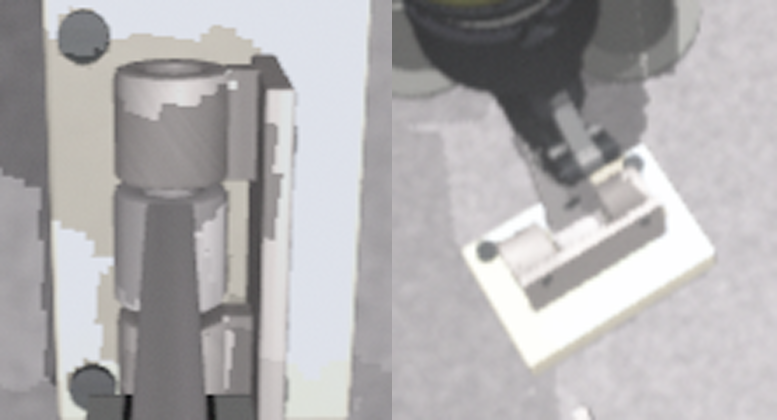

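In the picture the three knuckles line up: the left edges are at about x=115 and the right edges at about 226 in the crop. A gap shows at both ends. I'll make a last sub-millimetre trim and let it settle.

>>> {"method": "drive_tool", "body": {"series": [[0, 0, 0.02, -0.03, 0, 0, 0], [0, 0, 0, 0, 0, 0, 0], [0, 0, 0, 0, 0, 0, 0], [0, 0, 0, 0, 0, 0, 0], [0, 0, 0, 0, 0, 0, 0], [0, 0, 0, 0, 0, 0, 0], [0, 0, 0, 0, 0, 0, 0], [0, 0, 0, 0, 0, 0, 0]]}}

```text
clock: 13.17
position: [0.5374, -0.1727, 0.1313]
tcp_rot: [-2.075, -2.359, 0.0]
ft_force: [0.6, 0.3, -1.6]
opening: 0.0092
finger_force: 58.6
```

```bash
python3 - <<'E'
from h import *
delta([.5378,-.1732,.1316],[.9919,.1271]); s=env.read_state(); print(s['ft_force'],s['finger_force'],abs(s['qd']).max())
print(env.job_done())
E
```

```text
t 13.17 pos [ 0.5374 -0.1727  0.1313] shift [-0.023  0.012 -0.013] turn [-0.    -0.     0.003] j6 -0.51 toolx [-0.127  0.992  0.   ] y [ 0.992  0.127 -0.   ] z [-0.  0. -1.]
[ 0.59965597  0.33207248 -1.57409909] 58.597596287727356 0.0018293138642611988
the job is handed in; nothing more can be done
None
```

I pulled the leaf from the cup and handed the job in at 13.2 s, with the gripper holding the leaf upright and still between the bracket's knuckles; the holes lined up to within about 1 mm by my measurements, it carried only its own weight, and no verdict was returned.

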